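Tip the hazelnuts out and hang up the mug

TASK

Lift the mug, pour all eight hazelnuts out of it into the bowl, and then hang the empty mug up by its handle on the hook of the stand, so that it hangs there freely and at rest. Leave the bowl standing where it is, and do not disturb the pepper mill, the jar or the plant.

Things in the scene. Friction and masses are not known exactly. Their poses are not given: they have to be found in the camera images.
- mug: plain steel mug with the hazelnuts in it, standing upright, about 0.18 kg: round, 95 mm high, outside diameter 62 mm at the foot, 70 mm at the rim; wall 3 mm, floor 5 mm. Origin: centre of its underside, z up through the mouth. One stiff rectangular handle loop, in the mug's y-z plane, stands out along its own -y axis
- mug_grip (a point): point in the middle of the handle's outer upright bar, 38 mm above the mug's underside (mug frame 0, -74, 38 mm); axes as the mug. The handle is of flat bar 12 mm wide (along mug x) and 6 mm thick; outer bar from z = 12 to 78 mm, top bar at z = 75 mm, bottom bar at z = 15 mm
- mug_corner (a point): inside upper outer corner of the handle's opening (mug frame 0, -71, 72 mm); axes as the mug. The opening is about 37 mm (y) by 54 mm (z). Hanging freely, the hook lies in this corner and the mug leans about 60 degrees, handle side up, mouth tipped away from the handle
- mug_rim (a point): centre of the mug's mouth (mug frame 0, 0, 95 mm); axes as the mug
- bowl: white open bowl, 150 mm across the rim, 55 mm high, loose, 0.5 kg. Origin: centre of its underside, z up
- stand: fixed mug stand: round wooden foot 100 mm across, 18 mm high; wooden post 18 mm thick, 262 mm high; one steel hook of 8 mm round rod. The hook leaves the post at 225 mm height (rod axis), runs level along the stand's own -x axis for 115 mm, then turns up 18 mm over its last 12 mm. Origin: centre of its underside, z up
- hook_seat (a point): point on the upper line of the hook's level rod, 70 mm from the post's axis, 229 mm above the counter (stand frame -70, 0, 229 mm); axes as the stand: the rod runs along x, its free end towards -x
- hook_tip (a point): top of the hook's upturned free end (stand frame -127, 0, 247 mm); axes as the stand
- mill: bystander: dark wooden pepper mill, 52 mm across, 126 mm high. Origin: centre of its underside
- jar: bystander: closed glass jar, 70 mm across, 100 mm high. Origin: centre of its underside
- plant: bystander: small plant in a black pot, 72 mm across, about 100 mm high. Origin: centre of its underside
- nut0: hazelnut in its shell, 21 mm long and 17 mm thick, 10 g, one of eight alike, that start loose inside the mug. Origin: its centre
- nut1: hazelnut in its shell, 21 mm long and 17 mm thick, 10 g, one of eight alike, that start loose inside the mug. Origin: its centre
- nut2: hazelnut in its shell, 21 mm long and 17 mm thick, 10 g, one of eight alike, that start loose inside the mug. Origin: its centre
- nut3: hazelnut in its shell, 21 mm long and 17 mm thick, 10 g, one of eight alike, that start loose inside the mug. Origin: its centre
- nut4: hazelnut in its shell, 21 mm long and 17 mm thick, 10 g, one of eight alike, that start loose inside the mug. Origin: its centre
- nut5: hazelnut in its shell, 21 mm long and 17 mm thick, 10 g, one of eight alike, that start loose inside the mug. Origin: its centre
- nut6: hazelnut in its shell, 21 mm long and 17 mm thick, 10 g, one of eight alike, that start loose inside the mug. Origin: its centre
- nut7: hazelnut in its shell, 21 mm long and 17 mm thick, 10 g, one of eight alike, that start loose inside the mug. Origin: its centre
There are look-alikes about, which are no part of the job. There is more than one size of the bowl; the job needs the smallest. What is shaped like the mug but orange is not meant.

How it is judged:
By the outcome, as a careful person would: the job done as asked, in the order asked, and still so for the second after the job is handed in, with the robot touching nothing.
It also fails if it takes over 51 s, if anything falls off the work surface, if the arm or the gripper's body presses on something with over 40 N, if the wrist force passes 120 N, or if a joint passes its speed limit or range.

ROBOT

A 6-joint arm with a two-finger parallel gripper is mounted at the origin on the work surface. World frame = base frame: x ahead of the robot, y to its left, z up, the work surface at z = 0. Lengths are in m, angles in rad, forces in N, time in s.
With the tool pointing down it reaches from about 0.35 to 0.975 m from the base axis. Payload 4.9 kg.
Tool frame: the origin (TCP) lies at the very end of the fingers, on their centre line; the grasp point (between the pads) lies 19 mm behind it (manip.tcp_to_grasp is the distance from the TCP to the grasp point, in m); z points along the fingers, y is the direction in which the jaws open and shut (so a half turn about z gives the same grasp; the last joint's range is limited). The gripper opens to 85 mm and grips with 20 to 120 N. Pads are 22 mm wide; open, the fingers measure 114 mm over their backs; the gripper's body (76 mm by 85 mm) begins 54 mm behind the grasp point. The pads swing forward as they close: fully open they stand 13 mm farther back than shut.
Start: joints at [-1.412, 0.053, 1.613, -0, 1.476, -0.119], TCP at [0.171, -0.601, 0.231] pointing down, gripper open.
Joint ranges: [-3.01, 3.01], [-1.01, 2.22], [0.06, 2.58], [-1.02, 4.17], [0.09, 2.62], [-3.14, 3.14]. Speed limits (rad/s): [2.57, 2.57, 3.14, 3.14, 3.14, 3.14].

INTERFACE

Orientations are given as a unit quaternion [w, x, y, z].
In Python, from plant import sensors, cams, job, finder, manip gives the robot as it stands.
- The arm moves only by the shell command python3 -m pendant 'ROWS'. ROWS is JSON, a list of rows, each an object of numbers: "wx", "wy", "wz": the turn, a rotation vector about the tool's x, y, z in degrees; "dx", "dy", "dz": the shift along the tool's x, y, z in m; "hand": the gripper's target within -1 to 1 (fully open at 1, half-way at 0, shut at -1). A call has 1 to 20 rows; each row is the pose to reach, as a shift and turn from the pose commanded when the call began, along the tool's axes at that moment; what a row does not reach only later rows make up. A row lasts 1/12 s, in which the tool goes at most 41.7 mm and 7.16 degrees, less where a joint would pass 70% of its speed; a pose out of reach is approached as far as the arm can. A call with a gripper value outside its range is refused whole. The fingers move at their own pace and stop on an object; the grip force is fixed at half the most. Time passes only in rows, so rows that repeat a pose let the fingers close. It gives the time, the measured TCP pose, the force and the opening at its end, in the units of the state.
- sensors.state(): the state, without advancing time (a new reading comes with each control period).
- cams.grab_frame(name): name is "scene" or "top"; returns (picture, depth): 480x640x3 uint8, red, green, blue; 480x640 float32, m along the optical axis (not along the pixel's ray), 0 where there is no reading.
- cams.calibration(name): a dict with "fov_y" (degrees; the focal length in pixels is half the picture's height over the tangent of half this angle, whatever the lens; pixels are square), "cx", "cy" (the principal point, pixels), "pose" (4x4, takes a point from camera to world coordinates). Camera axes: x right, y down, z forward; pixel columns grow to the right and rows downward; lengths in m; the calibration is good to about 2 mm. A picture is of the moment at which its call begins. calibration takes no time and is no camera call.
- job.job_done(): hands the job in, once; it reports no verdict.
Trained networks look in the newest picture that a camera, given by its name, has taken for a name from the list of things; names that differ only in an ending like _2 or _b are one class to them, and where a whole thing is asked for, a point or a joint stands for the part that bears it (a point fixed in the world has none). Each returns a list of dicts, best first, with "score" (0 to 1); they miss things now and then, are a little off and sometimes report something else, mostly with a low value. They report only what shows in the picture. A call takes as long as a camera call. They do not tell look-alikes from the thing itself.
- finder.look_for(camera, thing): "position" ([x, y, z] in m, in world coordinates, good to about 4 mm: the middle of the surface that is visible of it).
The state is a dict: "time": time; "joint_pos": joint angles; "joint_vel": joint speeds; "joint_efforts": joint torques, N m; "tool_pos": TCP position; "tool_rot": TCP orientation; "contact_force": force on the tool from outside, world axes, zero at the start; "ft_torque": the same for the moment, N m; "gripper_width": opening from 0.0 (shut) to 1.0 (fully open).
Only numpy, scipy, OpenCV 4.12 (cv2) and the standard library are available. Lean on these libraries where they do the work, as an engineer would, in place of code of your own. Each camera call takes 0.05 s, during which the arm holds its last target. There are 200 camera calls.

## Working session

There is one attempt and no reset: what is moved stays moved. The work goes in short steps, Python scripts to look and compute and a shell command to move; the robot and the scene stay as the last step left them, time stands still between calls to the robot, and variables do not carry over. Pictures are saved under pics/ and viewed, about 8 in all and at most 12, crops included, and the job is handed in when it is done.

```bash
mkdir -p pics; ls
cat > h.py <<'E'
import numpy as np, cv2
from plant import sensors, cams, job, finder, manip
def cal(n):
    c=cams.calibration(n); f=240/np.tan(np.radians(c["fov_y"])/2); return f,c["cx"],c["cy"],np.array(c["pose"])
def cloud(n,d):
    f,cx,cy,T=cal(n); v,u=np.mgrid[0:480,0:640]
    P=np.stack([(u-cx)/f*d,(v-cy)/f*d,d],-1)@T[:3,:3].T+T[:3,3]
    P[d==0]=np.nan; return P
def proj(n,p):
    f,cx,cy,T=cal(n); q=(np.asarray(p)-T[:3,3])@T[:3,:3]; return q[...,0]/q[...,2]*f+cx, q[...,1]/q[...,2]*f+cy
E
python3 - <<'E'
from h import *
for n in ("scene","top"):
    im,d=cams.grab_frame(n); cv2.imwrite(f"pics/{n}0.png",im[:,:,::-1]); np.savez(f"{n}0.npz",im=im,d=d)
    print(n,cal(n))
    for t in ("mug","mug_grip","bowl","stand","hook_tip","mill","jar","plant"):
        print(t,[(round(r["score"],2),np.round(r["position"],3).tolist(),np.round(proj(n,r["position"])).tolist()) for r in finder.look_for(n,t)])
print(sensors.state())
E
```

```text
pics
scene (np.float64(571.1626895132252), 321.51069000341545, 245.47982471695727, array([[-0.00913154,  0.69397002, -0.71994599,  1.36483716],
       [ 0.99984483,  0.01718276,  0.00388113,  0.03190729],
       [ 0.01506405, -0.71979884, -0.69401924,  0.98013038],
       [ 0.        ,  0.        ,  0.        ,  1.        ]]))
mug [(0.9, [0.34, -0.181, 0.063], [231.0, 223.0]), (0.74, [0.474, -0.206, 0.058], [213.0, 264.0])]
mug_grip [(0.91, [0.338, -0.179, 0.068], [232.0, 221.0]), (0.74, [0.469, -0.204, 0.062], [214.0, 261.0])]
bowl [(0.96, [0.758, 0.127, 0.038], [367.0, 381.0]), (0.79, [0.472, 0.099, 0.028], [348.0, 275.0]), (0.68, [0.253, 0.314, 0.043], [431.0, 209.0])]
stand [(0.73, [0.716, -0.086, 0.018], [258.0, 367.0])]
hook_tip [(0.63, [0.718, -0.086, 0.017], [258.0, 368.0])]
mill [(0.95, [0.488, 0.327, 0.063], [452.0, 271.0])]
jar [(0.82, [0.647, 0.274, 0.074], [438.0, 324.0])]
plant [(0.76, [0.662, -0.24, 0.062], [182.0, 330.0])]
top (np.float64(547.6824674615671), 315.37629002513404, 244.3809530015839, array([[-2.24578558e-02, -9.98135058e-01,  5.67631186e-02,
         4.75
[... 984 characters left out ...]
)]
{'time': 0.9, 'joint_pos': array([-1.41198005e+00,  5.26663482e-02,  1.61288457e+00,  9.61544570e-06,
        1.47604933e+00, -1.18989174e-01]), 'joint_vel': array([-0.00022644,  0.00130607, -0.00107261, -0.00064279, -0.00157686,
       -0.00043238]), 'joint_efforts': array([ 1.07787411e-03, -3.93672252e+01, -3.70468819e+01,  1.89298926e-04,
        4.18998761e-04, -9.41431722e-06]), 'tool_pos': array([ 0.17140916, -0.60100938,  0.23133369]), 'tool_rot': array([-3.89171975e-06,  9.90368580e-01,  1.38456041e-01,  4.70959874e-06]), 'contact_force': array([-0.00653197,  0.09155546,  0.08303922]), 'ft_torque': array([ 0.01305368, -0.00893924,  0.02017387]), 'gripper_width': 1.000563303070919}
```

View pics/scene0.png

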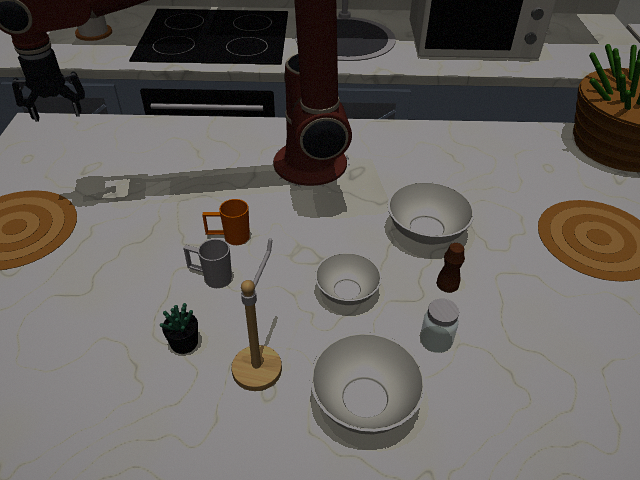

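View pics/top0.png

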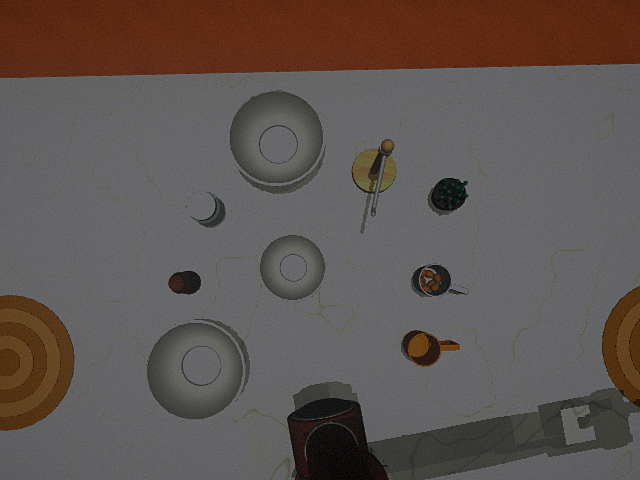

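The mugs are the orange one at scene (231,223) / top (424,347) and the steel one with nuts at scene (214,263) / top (433,281). The steel one is meant. The bowls are at scene (367,381), (431,209) and (348,280). The smallest is the one at (348,280) / top (292,267). The stand is at scene (257,367), with its hook pointing towards the robot. Next I'll measure these and confirm with one crop.

```bash
cat > m.py <<'E'
from h import *
D={n:np.load(f"{n}0.npz") for n in("scene","top")}
P={n:cloud(n,D[n]["d"]) for n in D}
def circ(q):
    A=np.c_[2*q,np.ones(len(q))]; s=np.linalg.lstsq(A,(q**2).sum(1),rcond=None)[0]; return s[:2],np.sqrt(s[2]+s[0]**2+s[1]**2)
def rob(q,it=6):
    for _ in range(it):
        c,r=circ(q); e=abs(np.hypot(*(q-c).T)-r); q=q[e<max(2*np.median(e),.0015)]
    return c,r,len(q)
def sel(n,c,R,z0,z1):
    X=P[n].reshape(-1,3); m=(np.hypot(X[:,0]-c[0],X[:,1]-c[1])<R)&(X[:,2]>z0)&(X[:,2]<z1); return X[m]
for n in D:
    print(n)
    X=sel(n,(.463,-.205),.1,.015,.15); print(" mug zmax",np.percentile(X[:,2],[90,98,99.5]).round(4))
    zr=np.percentile(X[:,2],98); q=X[X[:,2]>.088][:,:2]; print(" rim",rob(q))
    c=rob(q)[0]; r=np.hypot(*(X[:,:2]-c).T); h=X[(r>.042)]; 
    print(" handle n",len(h),"dir deg",np.degrees(np.arctan2(*(np.median(h[:,:2],0)-c)[::-1])),h[:,2].min(),h[:,2].max(),r.max())
    ho=X[r>.068]; print(" outer bar",ho.mean(0).round(4), ho.shape)
    ht=X[(r>.04)&(X[:,2]>.07)]
    if len(ht)>5: print(" topbar dir",np.degrees(np.arctan2(*(ht[:,:2].mean(0)-c)[::-1])), ht[:,2].max(),len(ht))
    B=sel(n,(.486,.1),.1,.045,.08); print(" bowl",np.percentile(B[:,2],[98,99.8]).round(4), rob(B[B[:,2]>.05][:,:2]))
    F=sel(n,(.71,-.085),.07,.014,.022); print(" foot",rob(F[:,:2]),np.median(F[:,2]), (F[:,:2].min(0)+F[:,:2].max(0))/2)
    H=sel(n,(.67,-.085),.2,.205,.30); print(" hook/post pts",len(H)); 
    o=H[np.argsort(H[:,0])]; print(o[::max(1,len(o)//22)].round(3).tolist())
    for t,c in dict(mill=(.475,.325),jar=(.63,.272),plant=(.65,-.24),orange=(.32,-.186)).items():
        Y=sel(n,c,.08,.02,.2); print(" ",t,Y.min(0).round(3),Y.max(0).round(3))
a=cv2.resize(D["scene"]["im"][170:310,160:300],(560,560),interpolation=cv2.INTER_CUBIC)
b=cv2.resize(D["top"]["im"][240:310,230:300],(240,240)); a2=np.zeros((560,240,3),np.uint8); a2[:240]=b; b=cv2.resize(D["top"]["im"][250:320,400:480],(240,210)); a2[250:460]=b
cv2.imwrite("pics/crop.png",np.clip(np.hstack([a,a2])*1.5,0,255).astype(np.uint8)[:,:,::-1])
E
python3 m.py
```

```text
scene
 mug zmax [0.0904 0.0949 0.0961]
 rim (array([ 0.46483118, -0.2016598 ]), np.float64(0.03345140661348361), 119)
 handle n 198 dir deg -108.54299764246106 0.015072889505764575 0.08083249016535288 0.07892615628583997
 outer bar [ 0.4404 -0.2706  0.0477] (107, 3)
 topbar dir -110.37982820162698 0.08983931555093305 78
 bowl [0.0566 0.0579] (array([0.49833582, 0.09550003]), np.float64(0.0717374656548539), 250)
 foot (array([ 0.71245833, -0.09008035]), np.float64(0.04124431949178165), 826) 0.017011015871327972 [ 0.71196757 -0.08934816]
 hook/post pts 563
[[0.586, -0.061, 0.246], [0.594, -0.059, 0.236], [0.6, -0.064, 0.236], [0.613, -0.065, 0.226], [0.628, -0.071, 0.23], [0.642, -0.076, 0.229], [0.654, -0.073, 0.225], [0.666, -0.081, 0.23], [0.68, -0.08, 0.227], [0.707, -0.089, 0.258], [0.71, -0.077, 0.222], [0.713, -0.091, 0.26], [0.715, -0.078, 0.234], [0.716, -0.084, 0.207], [0.717, -0.1, 0.252], [0.718, -0.1, 0.251], [0.719, -0.089, 0.231], [0.72, -0.099, 0.234], [0.721, -0.084, 0.233], [0.721, -0.096, 0.252], [0.722, -0.096, 0.234], [0.723, -0.089, 0.214], [0.724, -0.09, 0.234]]

[... 806 characters left out ...]
.238], [0.601, -0.068, 0.23], [0.611, -0.07, 0.231], [0.619, -0.067, 0.226], [0.628, -0.071, 0.226], [0.637, -0.073, 0.23], [0.646, -0.075, 0.231], [0.654, -0.077, 0.228], [0.663, -0.078, 0.229], [0.672, -0.081, 0.231], [0.682, -0.086, 0.229], [0.69, -0.087, 0.231], [0.697, -0.09, 0.252], [0.699, -0.085, 0.235], [0.701, -0.1, 0.234], [0.702, -0.097, 0.26], [0.704, -0.09, 0.26], [0.706, -0.095, 0.26], [0.708, -0.086, 0.258], [0.711, -0.093, 0.262], [0.713, -0.093, 0.261], [0.718, -0.09, 0.257]]
  mill [0.443 0.304 0.02 ] [0.492 0.346 0.13 ]
  jar [0.592 0.245 0.021] [0.66  0.31  0.108]
  plant [ 0.611 -0.284  0.021] [ 0.68  -0.213  0.107]
  orange [ 0.284 -0.254  0.02 ] [ 0.353 -0.141  0.1  ]
```

View pics/crop.png

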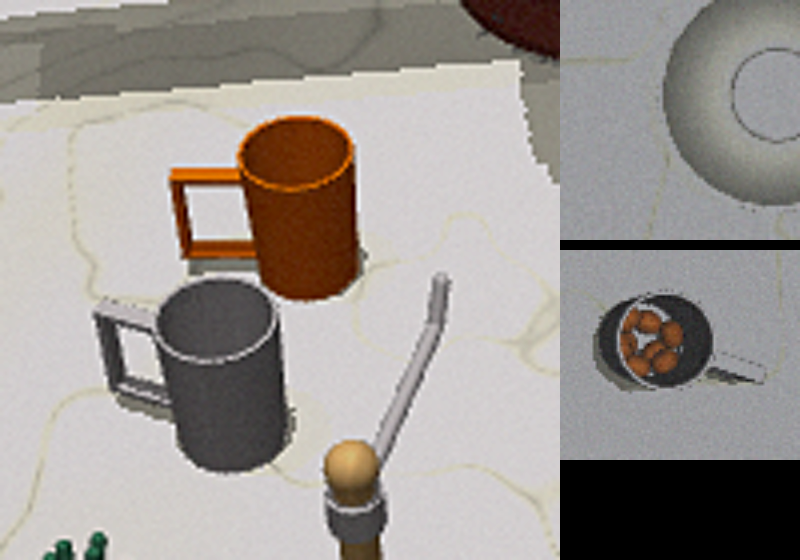

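The crop confirms it: the steel mug with brown nuts inside, its handle to the left in the scene view and at a heading of about -110° in the world. Next I'll check which helpers exist and make a first useful move: up, and turned toward the grasp heading. That also gives me joint data.

```bash
cat > st.py <<'E'
from h import *
s=sensors.state();print(round(s['time'],2),'q',s['joint_pos'].round(4).tolist(),'p',s['tool_pos'].round(4).tolist(),'r',s['tool_rot'].round(4).tolist(),'F',s['contact_force'].round(1).tolist(),'g',round(s['gripper_width'],3))
open("log.txt","a").write(repr([s['joint_pos'].tolist(),s['tool_pos'].tolist(),s['tool_rot'].tolist()])+"\n")
E
python3 st.py
python3 -m pendant '[{"wx":0,"wy":0,"wz":-7,"dx":0,"dy":0,"dz":-0.02,"hand":1},{"wx":0,"wy":0,"wz":-14,"dx":0,"dy":0,"dz":-0.04,"hand":1},{"wx":0,"wy":0,"wz":-14,"dx":0,"dy":0,"dz":-0.04,"hand":1}]'; python3 st.py
python3 -m pendant '[{"wx":7,"wy":0,"wz":0,"dx":0,"dy":0,"dz":0,"hand":1},{"wx":14,"wy":0,"wz":0,"dx":0,"dy":0,"dz":0,"hand":1},{"wx":14,"wy":0,"wz":0,"dx":0,"dy":0,"dz":0,"hand":1}]'; python3 st.py
python3 -m pendant '[{"wx":0,"wy":7,"wz":0,"dx":0,"dy":0,"dz":0,"hand":1},{"wx":0,"wy":14,"wz":0,"dx":0,"dy":0,"dz":0,"hand":1},{"wx":0,"wy":14,"wz":0,"dx":0,"dy":0,"dz":0,"hand":1}]'; python3 st.py
```

```text
0.9 q [-1.412, 0.0527, 1.6129, 0.0, 1.476, -0.119] p [0.1714, -0.601, 0.2313] r [-0.0, 0.9904, 0.1385, 0.0] F [-0.0, 0.1, 0.1] g 1.001
time: 1.15
tool_pos: [0.1717, -0.6029, 0.2764]
tool_rot: [0.004, 0.966, 0.26, -0.0]
contact_force: [-0.5, -0.0, 1.0]
gripper_width: 1.0
1.15 q [-1.4119, 0.0295, 1.5621, -0.0, 1.5424, -0.3661] p [0.1717, -0.6029, 0.2764] r [0.0038, 0.9657, 0.2595, -0.0004] F [-0.5, -0.0, 1.0] g 1.0
time: 1.4
tool_pos: [0.1722, -0.6019, 0.2671]
tool_rot: [-0.121, 0.959, 0.256, -0.032]
contact_force: [-0.3, 0.7, -1.2]
gripper_width: 0.998
1.4 q [-1.3758, 0.1983, 1.4096, -0.0802, 1.7724, -0.333] p [0.1722, -0.6019, 0.2671] r [-0.1214, 0.9586, 0.2557, -0.0317] F [-0.3, 0.7, -1.2] g 0.998
time: 1.65
tool_pos: [0.1687, -0.6019, 0.2696]
tool_rot: [-0.148, 0.956, 0.237, 0.087]
contact_force: [0.3, 0.3, -0.1]
gripper_width: 0.998
1.65 q [-1.4737, 0.2311, 1.3804, 0.1322, 1.8499, -0.3729] p [0.1687, -0.6019, 0.2696] r [-0.1484, 0.9562, 0.237, 0.0868] F [0.3, 0.3, -0.1] g 0.998
```

```bash
cat > kin.py <<'E'
import numpy as np, ast
from scipy.optimize import least_squares
from scipy.spatial.transform import Rotation as R
LO=np.array([-3.01,-1.01,.06,-1.02,.09,-3.14]);HI=np.array([3.01,2.22,2.58,4.17,2.62,3.14])
def data(): return [ast.literal_eval(l) for l in open("log.txt")]
def toR(q): return R.from_quat(np.r_[q[1:],q[0]])
def fk(q,k):
    s4,s6,c6=k[:3]; a,e,h,b,L2,c,L3,L4=k[3:]
    A=R.from_euler("z",q[0]); B=A*R.from_euler("y",q[1]); C=A*R.from_euler("y",q[1]+q[2])
    T=C*R.from_euler("z",s4*q[3])*R.from_euler("y",q[4])*R.from_euler("z",s6*q[5]+c6)
    return A.apply([a,e,h])+B.apply([b,0,L2])+C.apply([c,0,L3])+T.apply([0,0,L4]),T
def fit():
    D=data(); best=None
    for s4 in(1,-1):
        for s6 in(1,-1):
            r=lambda c:np.concatenate([(fk(q,[s4,s6,c[0]]+[0]*8)[1].inv()*toR(o)).as_rotvec() for q,p,o in D])
            for c0 in (0,1.57,3.14,-1.57):
                s=least_squares(r,[c0])
                if best is None or s.cost<best[0]: best=(s.cost,s4,s6,s.x[0])
    co,s4,s6,c6=best
    x0=np.array([0,.07,.3,0,.4,0,.45,.25])
    f=lambda x:np.concatenate([(fk(q,np.r_[s4,s6,c6,x])[0]-p)/.001 for q,p,o in D]+[(x-x0)/.3])
    s=least_squares(f,x0); return np.r_[s4,s6,c6,s.x],co,np.abs(s.fun[:-8]).max()
def ik(p,T,k,q0s):
    best=None
    for q0 in q0s:
        f=lambda q:np.r_[(fk(q,k)[0]-p)*10,(fk(q,k)[1].inv()*T).as_rotvec()*3]
        s=least_squares(f,np.clip(q0,LO+.01,HI-.01),bounds=(LO,HI))
        if best is None or s.cost<best.cost: best=s
    return best.x,best.cost
E
python3 -c "
from kin import *
k,c,m=fit();print(k.round(4),c,m)"
```

```text
[ 1.0000e+00  1.0000e+00  1.5708e+00  6.0000e-04  7.4200e-02  2.3790e-01
 -0.0000e+00  4.2630e-01  9.5600e-02  6.0930e-01  2.7940e-01] 2.080029521012872e-31 0.023853239215887445
```

```bash
cat > plan.py <<'E'
from kin import *
k=fit()[0]
def Rz(d): return R.from_euler("z",d,degrees=True)
def Rx(d): return R.from_euler("x",d,degrees=True)
MUG0=np.array([.463,-.2025,0]); YAW0=-20.   # mug frame yaw: +x at -20 deg, -y at -110
SEAT=np.array([.6425,-.0745,.229]); YAWH=-13.5
BOWL=np.array([.497,.095,0])
def tool_in_mug(t,s):
    z=np.array([0,np.cos(t),-np.sin(t)]); y=np.array([s,0,0.]); x=np.cross(y,z)
    return np.array([0,-.074,.038])+.0187*z, R.from_matrix(np.c_[x,y,z])
def tool(o,M,t,s):
    p,T=tool_in_mug(t,s); return o+M.apply(p),M*T
# lean L: mouth toward +y of mug -> rotate about mug x by -L
def hang(L,corner_at): # mug pose with point (0,-67,68) (rod centre when seated) at corner_at
    M=Rz(YAWH)*Rx(-L); return corner_at-M.apply([0,-.067,.068]),M
def pour(be,el,ga,lip):
    # mug z azimuth be, elevation -el ; ga=roll about mug z (0 => handle on top side)
    M=Rz(be-90)*Rx(-90-el)*Rz(ga); zc=M.apply([0,0,1]); u=np.array([0,0,-1])-zc*(-zc[2]); u/=np.linalg.norm(u)
    return lip-(M.apply([0,0,.095])+.035*u),M
E
cat > p1.py <<'E'
from plan import *
np.random.seed(1)
qc=np.array(data()[-1][0])
seeds=[qc]+[LO+(HI-LO)*np.random.rand(6) for _ in range(12)]
ROD=SEAT-[0,0,.004]
for s in(1,-1):
  for t in(25,35,45):
    tr=np.radians(t); out=[]
    p,T=tool(MUG0,Rz(YAW0),tr,s); g,c=ik(p,T,k,seeds); 
    p2,T2=tool(*hang(65,ROD),tr,s); hq,c2=ik(p2,T2,k,[g]+seeds)
    print(s,t,"grasp %.1e"%c,g.round(2),"hang %.1e"%c2,hq.round(2))
    res=[]
    for be in range(0,360,30):
      for ga in(-90,-60,-30,0,30,60,90):
        p3,T3=tool(*pour(be,40,ga,BOWL+[0,0,.08]),tr,s)
        if p3[2]<.08: continue
        q,c3=ik(p3,T3,k,[g,hq,hq+[0,0,0,.5,0,2],hq-[0,0,0,.5,0,2]])
        if c3<1e-6: res.append((np.abs(q-g).max(),np.minimum(q-LO,HI-q).min(),be,ga,q.round(2).tolist()))
    for r in sorted(res,key=lambda r:r[0])[:5]: print("   ",r)
E
python3 p1.py
```

```text
1 25 grasp 1.4e-30 [-1.07  0.49  1.78  0.77  1.76 -0.95] hang 6.8e-30 [-0.28  0.12  1.6  -0.    1.43 -0.04]
    (np.float64(1.5006006301932562), np.float64(0.1513008886919911), 90, 60, [0.23, 0.77, 1.25, -0.73, 2.47, 0.19])
    (np.float64(1.568216612750416), np.float64(0.21903700692181027), 90, 30, [0.37, 0.51, 1.48, -0.8, 2.13, 0.38])
    (np.float64(1.594580958131949), np.float64(0.004652456970589469), 60, 60, [0.03, 0.79, 1.22, -0.21, 2.62, 0.65])
    (np.float64(1.6241193706974881), np.float64(0.2642572649053161), 60, 30, [0.19, 0.61, 1.33, -0.48, 2.36, 0.68])
    (np.float64(1.7180683520634061), np.float64(0.06918526760882004), 90, 0, [0.5, 0.22, 1.78, -0.95, 1.79, 0.62])
1 35 grasp 1.2e-30 [-1.04  0.39  1.82  0.69  1.64 -0.91] hang 2.0e-30 [-0.21  0.13  1.59 -0.18  1.43  0.05]
    (np.float64(1.5008547345177101), np.float64(0.1881127474639026), 60, 30, [0.22, 0.67, 1.32, -0.63, 2.43, 0.59])
    (np.float64(1.609127985857274), np.float64(0.09712131166460813), 90, 60, [0.27, 0.8, 1.28, -0.92, 2.48, 0.07])
    (np.float64(1.6300671035414318), np.float64(0.07618219398045034), 90, 
[... 2351 characters left out ...]
5])
-1 45 grasp 1.1e-30 [-1.    0.3   1.87  0.6   1.53  2.29] hang 1.3e-30 [-0.14  0.16  1.58 -0.35  1.45 -2.99]
    (np.float64(1.9353877012266727), np.float64(0.22974100508788187), 240, -90, [-0.32, 0.82, 1.54, 1.43, 2.39, 0.35])
    (np.float64(2.09538257452904), np.float64(0.4698328696016918), 210, -90, [-0.48, 0.67, 1.84, 1.6, 2.15, 0.19])
    (np.float64(2.2925161351632477), np.float64(0.20888414290204826), 270, -60, [-0.25, 0.73, 1.46, 1.09, 2.41, -0.0])
    (np.float64(2.297346214792427), np.float64(0.4936246015583645), 240, -60, [-0.44, 0.55, 1.75, 1.3, 2.13, -0.01])
    (np.float64(2.306005657341538), np.float64(0.4263211672839087), 180, -90, [-0.59, 0.51, 2.15, 1.85, 1.96, -0.02])
```

```bash
cat > rel.py <<'E'
from plan import *
from plant import sensors
def cur():
    s=sensors.state(); return s['tool_pos'],toR(s['tool_rot']),s['joint_pos']
def rel(p,T,show=True):
    a,A,q=cur(); d=A.inv().apply(p-a); w=np.degrees((A.inv()*T).as_rotvec())
    print("target",p.round(4),"| d(m)",d.round(4).tolist(),"w(deg)",w.round(2).tolist(),"n>=",int(np.ceil(max(np.linalg.norm(d)/.0417,np.linalg.norm(w)/7.16))))
    return d,w
E
cat > p2.py <<'E'
from rel import *
t=np.radians(28)
g,T=tool(MUG0,Rz(YAW0),t,1); z=T.apply([0,0,1]); pre=g-.09*z
print("pre");rel(pre,T); q,c=ik(pre,T,k,[cur()[2]]); print(q.round(2),c)
# straight-line interpolation joint check
a,A,q0=cur(); w=(A.inv()*T).as_rotvec()
for f in np.linspace(0,1,9)[1:]:
    q0,c=ik(a+f*(pre-a),A*R.from_rotvec(w*f),k,[q0]); print(q0.round(2),"%.0e"%c)
for be in(50,60,70,80):
  for ga in(0,15,30,45):
    p3,T3=tool(*pour(be,40,ga,BOWL+[0,0,.08]),t,1); q,c=ik(p3,T3,k,[np.array([.19,.61,1.33,-.48,2.36,.68])])
    print(be,ga,q.round(2),"%.0e"%c,p3.round(3),np.minimum(q-LO,HI-q).min().round(2))
E
python3 p2.py
```

```text
pre
target [ 0.4162 -0.3312  0.0715] | d(m) [0.2848, -0.0618, 0.298] w(deg) [14.5, 40.71, -40.85] n>= 10
[-1.15  0.47  1.68  0.69  1.85 -0.92] 3.5950194121349454e-27
[-1.45  0.22  1.45  0.21  1.85 -0.43] 4e-29
[-1.42  0.22  1.51  0.28  1.85 -0.49] 8e-30
[-1.39  0.23  1.56  0.36  1.85 -0.55] 2e-29
[-1.35  0.26  1.61  0.43  1.85 -0.62] 5e-30
[-1.31  0.29  1.65  0.5   1.85 -0.69] 1e-18
[-1.26  0.34  1.67  0.56  1.85 -0.76] 2e-30
[-1.21  0.4   1.69  0.63  1.84 -0.84] 2e-30
[-1.15  0.47  1.68  0.69  1.85 -0.92] 2e-30
50 0 [ 0.32  0.49  1.47 -0.65  2.2   0.92] 9e-28 [0.503 0.102 0.193] 0.37
50 15 [ 0.23  0.56  1.38 -0.52  2.32  0.84] 2e-30 [0.513 0.091 0.192] 0.3
50 30 [ 0.14  0.64  1.31 -0.38  2.43  0.79] 4e-20 [0.522 0.08  0.187] 0.19
50 45 [ 0.06  0.72  1.26 -0.23  2.54  0.77] 4e-22 [0.527 0.068 0.18 ] 0.08
60 0 [ 0.37  0.44  1.53 -0.74  2.12  0.83] 1e-19 [0.502 0.103 0.193] 0.28
60 15 [ 0.29  0.53  1.42 -0.63  2.25  0.73] 2e-17 [0.514 0.094 0.192] 0.37
60 30 [ 0.2   0.63  1.33 -0.52  2.38  0.66] 5e-18 [0.524 0.084 0.187] 0.24
60 45 [ 0.12  0.72  1.26 -0.41  2.51  0.61] 1e-16 [0.531 0.073 0.18 ] 0.11
70 0 [ 0.42  0.39  1.6  -0.83  2.03  0.76] 3e-26 [0.5   0.104 0.193] 0.19
70 15 [ 0.34  0.49  1.47 -0.73  2.17  0.64] 2e-24 [0.514 0.097 0.192] 0.29
70 30 [ 0.26  0.6   1.36 -0.65  2.31  0.54] 5e-22 [0.525 0.089 0.187] 0.31
70 45 [ 0.18  0.71  1.27 -0.57  2.46  0.47] 2e-30 [0.535 0.079 0.18 ] 0.16
80 0 [ 0.47  0.32  1.69 -0.91  1.92  0.69] 2e-30 [0.499 0.104 0.193] 0.11
80 15 [ 0.39  0.44  1.54 -0.82  2.07  0.56] 1e-17 [0.513 0.1   0.192] 0.2
80 30 [ 0.32  0.57  1.41 -0.75  2.23  0.45] 2e-29 [0.526 0.094 0.187] 0.27
80 45 [ 0.25  0.69  1.31 -0.7   2.39  0.35] 1e-26 [0.537 0.086 0.18 ] 0.23
```

```bash
python3 -m pendant '[{"wx":1,"wy":3,"wz":-3,"dx":0.022,"dy":-0.005,"dz":0.023,"hand":0.1},{"wx":3,"wy":7.5,"wz":-7.5,"dx":0.052,"dy":-0.011,"dz":0.054,"hand":0.1},{"wx":4.5,"wy":12,"wz":-12,"dx":0.084,"dy":-0.018,"dz":0.088,"hand":0.1},{"wx":6,"wy":16,"wz":-16,"dx":0.112,"dy":-0.024,"dz":0.117,"hand":0.1},{"wx":7,"wy":20,"wz":-20,"dx":0.14,"dy":-0.03,"dz":0.146,"hand":0.1},{"wx":8.6,"wy":24,"wz":-24,"dx":0.168,"dy":-0.036,"dz":0.176,"hand":0.1},{"wx":10,"wy":28,"wz":-28,"dx":0.196,"dy":-0.043,"dz":0.205,"hand":0.1},{"wx":11.4,"wy":32,"wz":-32,"dx":0.224,"dy":-0.049,"dz":0.234,"hand":0.1},{"wx":12.5,"wy":35.5,"wz":-35.5,"dx":0.248,"dy":-0.054,"dz":0.26,"hand":0.1},{"wx":13.7,"wy":38.5,"wz":-38.5,"dx":0.27,"dy":-0.058,"dz":0.282,"hand":0.1},{"wx":14.5,"wy":40.7,"wz":-40.8,"dx":0.285,"dy":-0.062,"dz":0.298,"hand":0.1},{"wx":14.5,"wy":40.7,"wz":-40.8,"dx":0.285,"dy":-0.062,"dz":0.298,"hand":0.1},{"wx":14.5,"wy":40.7,"wz":-40.8,"dx":0.285,"dy":-0.062,"dz":0.298,"hand":0.1}]'
python3 st.py
python3 - <<'E'
from h import *
from rel import *
im,d=cams.grab_frame("scene"); 
a=cv2.resize(im[200:330,120:270],(750,650)[:2]); a=cv2.resize(a,(690,598)); cv2.imwrite("pics/pre.png",np.clip(a*1.5,0,255).astype(np.uint8)[:,:,::-1])
t=np.radians(28); g,T=tool(MUG0,Rz(YAW0),t,1); rel(g-.09*T.apply([0,0,1]),T); rel(g,T)
print(fit())
E
```

```text
time: 2.73
tool_pos: [0.417, -0.327, 0.0716]
tool_rot: [-0.298, 0.702, 0.494, 0.419]
contact_force: [-0.3, -0.5, -0.2]
gripper_width: 0.553
2.73 q [-1.1454, 0.4651, 1.6887, 0.6872, 1.8455, -0.9215] p [0.417, -0.327, 0.0716] r [-0.2978, 0.7016, 0.4936, 0.4188] F [-0.3, -0.5, -0.2] g 0.553
target [ 0.4162 -0.3312  0.0715] | d(m) [-0.0025, 0.0001, -0.0018] w(deg) [-0.35, 0.24, 0.06] n>= 1
target [ 0.4433 -0.2565  0.0292] | d(m) [-0.0021, 0.0006, 0.0882] w(deg) [-0.35, 0.24, 0.06] n>= 3
(array([1.00000000e+00, 1.00000000e+00, 1.57079633e+00, 4.23104381e-06,
       7.42009198e-02, 2.38019770e-01, 3.20019622e-05, 4.26352864e-01,
       9.56780527e-02, 6.09867740e-01, 2.79492948e-01]), np.float64(2.933353800915135e-31), np.float64(0.004521149164493643))
```

View pics/pre.png

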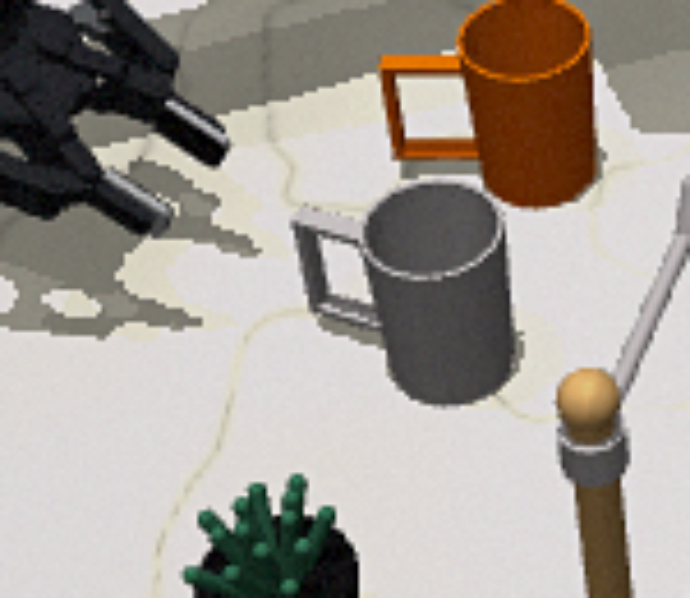

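The picture shows the open fingers at crop (205,135) and (145,205), either side of the line to the handle's outer bar at (315,265), so they are aligned. I'll advance 88 mm, close and test-lift.

```bash
python3 -m pendant '[{"wx":0,"wy":0,"wz":0,"dx":-0.001,"dy":0,"dz":0.025,"hand":0.1},{"wx":0,"wy":0,"wz":0,"dx":-0.002,"dy":0.0005,"dz":0.05,"hand":0.1},{"wx":0,"wy":0,"wz":0,"dx":-0.002,"dy":0.0005,"dz":0.075,"hand":0.1},{"wx":0,"wy":0,"wz":0,"dx":-0.002,"dy":0.0005,"dz":0.088,"hand":0.1},{"wx":0,"wy":0,"wz":0,"dx":-0.002,"dy":0.0005,"dz":0.088,"hand":0.1},{"wx":0,"wy":0,"wz":0,"dx":-0.002,"dy":0.0005,"dz":0.088,"hand":-1},{"wx":0,"wy":0,"wz":0,"dx":-0.002,"dy":0.0005,"dz":0.088,"hand":-1},{"wx":0,"wy":0,"wz":0,"dx":-0.002,"dy":0.0005,"dz":0.088,"hand":-1},{"wx":0,"wy":0,"wz":0,"dx":-0.002,"dy":0.0005,"dz":0.088,"hand":-1},{"wx":0,"wy":0,"wz":0,"dx":-0.002,"dy":0.0005,"dz":0.088,"hand":-1},{"wx":0,"wy":0,"wz":0,"dx":-0.002,"dy":0.0005,"dz":0.088,"hand":-1}]'
python3 st.py
```

```text
time: 3.7
tool_pos: [0.4437, -0.2584, 0.0305]
tool_rot: [-0.295, 0.701, 0.494, 0.421]
contact_force: [-0.4, -2.6, 5.2]
gripper_width: 0.128
3.7 q [-1.0593, 0.4604, 1.7896, 0.7398, 1.7241, -0.9348] p [0.4437, -0.2584, 0.0305] r [-0.2953, 0.7015, 0.4939, 0.4205] F [-0.4, -2.6, 5.2] g 0.128
```

```bash
cat > p3.py <<'E'
from rel import *
a,A,q=cur()
M=Rz(YAW0); np.save("G.npy",np.r_[M.inv().apply(a-MUG0),(M.inv()*A).as_quat()])
G=np.load("G.npy"); print(G)
print("lift .13:",(A.inv().apply([0,0,.13])).round(4))
def poset(be,L,ga,lip):
    M=Rz(be-90)*Rx(-L)*Rz(ga); d=M.apply([0,0,1]); u=np.array([np.cos(np.radians(be)),np.sin(np.radians(be)),0]); 
    u=M.apply(Rz(-ga).apply([0,1,0])); o=lip-M.apply([0,0,.095])-.035*u
    return o+M.apply(G[:3]),M*R.from_quat(G[3:]),o
be,ga=60,15; dirv=np.array([.5,.866,0])
p=a+[0,0,.13];T=A;qq,_=ik(p,T,k,[q]);print("lifted",qq.round(2))
keys=[(0,.245),(20,.205),(40,.16),(60,.125),(75,.105),(90,.09),(105,.085),(130,.08)]
P0,T0,_=poset(be,0,ga,BOWL-.015*dirv+[0,0,keys[0][1]])
print("to start d",T.inv().apply(P0-p).round(4),np.degrees((T.inv()*T0).as_rotvec()).round(1))
for L,z in keys:
    P,T2,o=poset(be,L,ga,BOWL-.015*dirv+[0,0,z]); qq,c=ik(P,T2,k,[qq])
    print(L,"o",o.round(3),"q",qq.round(2),"%.0e"%c,"d",T0.inv().apply(P-P0).round(4),"w",np.degrees((T0.inv()*T2).as_rotvec()).round(1),"wrist",(P-.28*T2.apply([0,0,1])).round(2))
E
python3 p3.py
```

```text
[ 0.0009749  -0.05914365  0.0304975   0.60508286  0.60817328  0.36284746
 -0.36378802]
lift .13: [ 1.146e-01  1.000e-04 -6.140e-02]
lifted [-1.06  0.24  1.8   0.77  1.88 -0.78]
to start d [ 0.1322 -0.0722  0.2044] [ 4.4  0.  -2.4]
0 o [0.472 0.052 0.15 ] q [-0.71 -0.12  2.14  0.93  1.72 -0.61] 2e-21 d [0. 0. 0.] w [0. 0. 0.] wrist [ 0.39 -0.24  0.31]
20 o [0.457 0.025 0.128] q [-0.62 -0.23  2.1   0.66  1.63 -0.4 ] 7e-20 d [-0.0117 -0.0044 -0.0118] w [  2.5 -19.3   4.6] wrist [ 0.42 -0.21  0.38]
40 o [0.446 0.006 0.11 ] q [-0.45 -0.25  2.04  0.37  1.57 -0.14] 3e-30 d [-0.0187 -0.0053 -0.0119] w [  5.  -38.6   9.3] wrist [ 0.46 -0.14  0.42]
60 o [ 0.44  -0.004  0.108] q [-0.25 -0.18  1.95  0.08  1.59  0.14] 4e-30 d [-0.0117 -0.0026 -0.0046] w [  7.5 -57.9  13.9] wrist [ 0.51 -0.05  0.44]
75 o [ 0.439 -0.005  0.114] q [-0.09 -0.07  1.86 -0.12  1.67  0.34] 3e-21 d [-0.0004  0.0015  0.0066] w [  9.4 -72.4  17.4] wrist [0.55 0.02 0.44]
90 o [ 0.442 -0.     0.125] q [ 0.04  0.07  1.75 -0.28  1.8   0.5 ] 3e-21 d [0.0137 0.0072 0.0226] w [ 11.3 -86.8  20.8] wrist [0.59 0.1  0.42]
105 o [0.448 0.01  0.143] q [ 0.15  0.23  1.63 -0.43  1.96  0.62] 1e-20 d [0.033  0.014  0.0407] w [  13.1 -101.3   24.3] wrist [0.64 0.17 0.39]
130 o [0.464 0.038 0.168] q [ 0.27  0.52  1.44 -0.64  2.24  0.72] 9e-24 d [0.0562 0.0267 0.081 ] w [  16.3 -125.4   30.1] wrist [0.69 0.27 0.29]
```

```bash
python3 -m pendant '[{"wx":0,"wy":0,"wz":0,"dx":0.009,"dy":0,"dz":-0.005,"hand":-1},{"wx":0,"wy":0,"wz":0,"dx":0.03,"dy":0,"dz":-0.016,"hand":-1},{"wx":0,"wy":0,"wz":0,"dx":0.06,"dy":0,"dz":-0.032,"hand":-1},{"wx":0,"wy":0,"wz":0,"dx":0.09,"dy":0,"dz":-0.048,"hand":-1},{"wx":0,"wy":0,"wz":0,"dx":0.11,"dy":0,"dz":-0.059,"hand":-1},{"wx":0.2,"wy":0,"wz":-0.1,"dx":0.122,"dy":-0.003,"dz":-0.053,"hand":-1},{"wx":0.7,"wy":0,"wz":-0.4,"dx":0.134,"dy":-0.01,"dz":-0.032,"hand":-1},{"wx":1.2,"wy":0,"wz":-0.7,"dx":0.15,"dy":-0.019,"dz":-0.007,"hand":-1},{"wx":1.8,"wy":0,"wz":-1,"dx":0.166,"dy":-0.028,"dz":0.018,"hand":-1},{"wx":2.3,"wy":0,"wz":-1.3,"dx":0.182,"dy":-0.037,"dz":0.043,"hand":-1},{"wx":2.9,"wy":0,"wz":-1.6,"dx":0.198,"dy":-0.046,"dz":0.068,"hand":-1},{"wx":3.4,"wy":0,"wz":-1.9,"dx":0.214,"dy":-0.055,"dz":0.093,"hand":-1},{"wx":3.9,"wy":0,"wz":-2.1,"dx":0.229,"dy":-0.063,"dz":0.116,"hand":-1},{"wx":4.2,"wy":0,"wz":-2.3,"dx":0.24,"dy":-0.069,"dz":0.133,"hand":-1},{"wx":4.4,"wy":0,"wz":-2.4,"dx":0.247,"dy":-0.072,"dz":0.143,"hand":-1},{"wx":4.4,"wy":0,"wz":-2.4,"dx":0.247,"dy":-0.072,"dz":0.143,"hand":-1},{"wx":4.4,"wy":0,"wz":-2.4,"dx":0.247,"dy":-0.072,"dz":0.143,"hand":-1}]'
python3 st.py
python3 - <<'E'
from h import *
from rel import *
im,d=cams.grab_frame("scene"); np.savez("s1.npz",im=im,d=d); im2,d2=cams.grab_frame("top"); np.savez("t1.npz",im=im2,d=d2)
a,A,q=cur(); G=np.load("G.npy"); M=A*R.from_quat(G[3:]).inv(); o=a-M.apply(G[:3]); print("expected mug o",o.round(4),"z",M.apply([0,0,1]).round(3),"-y",M.apply([0,-1,0]).round(3))
c=np.hstack([cv2.resize(im[120:320,200:440],(480,400)),cv2.resize(im2[200:360,260:420],(320,320)).repeat(1,0) if 0 else cv2.resize(im2[200:360,250:410],(320,400))])
cv2.imwrite("pics/lift.png",np.clip(c*1.5,0,255).astype(np.uint8)[:,:,::-1])
E
```

```text
time: 5.12
tool_pos: [0.4569, -0.0039, 0.1796]
tool_rot: [-0.314, 0.679, 0.524, 0.406]
contact_force: [0.8, -0.1, -2.9]
gripper_width: 0.123
5.12 q [-0.7113, -0.1209, 2.1384, 0.9271, 1.7179, -0.6114] p [0.4569, -0.0039, 0.1796] r [-0.3144, 0.679, 0.5244, 0.4064] F [0.8, -0.1, -2.9] g 0.123
expected mug o [0.4717 0.0524 0.1493] z [ 0.001 -0.001  1.   ] -y [-0.258 -0.966 -0.   ]
```

View pics/lift.png

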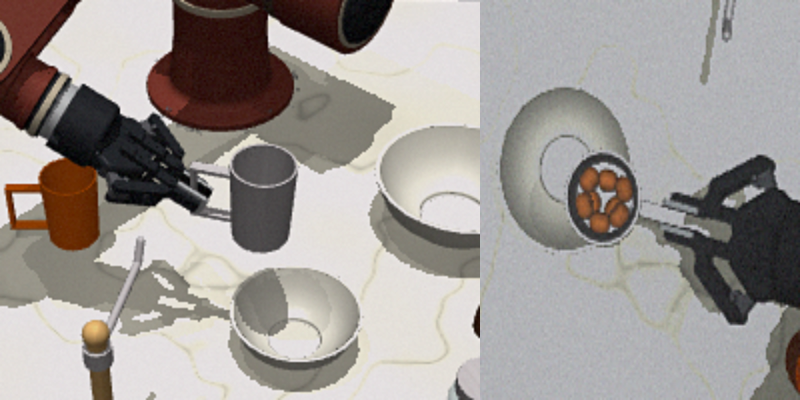

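The mug is held upright at crop (263,195) and clear of the bowl at (295,315). The top view shows the nuts still inside. Now the pour.

```bash
python3 -m pendant '[{"wx":0.9,"wy":-6.7,"wz":1.6,"dx":-0.004,"dy":-0.0015,"dz":-0.004,"hand":-1},{"wx":1.8,"wy":-13.5,"wz":3.2,"dx":-0.008,"dy":-0.003,"dz":-0.008,"hand":-1},{"wx":2.5,"wy":-19.3,"wz":4.6,"dx":-0.012,"dy":-0.0044,"dz":-0.012,"hand":-1},{"wx":3.4,"wy":-26,"wz":6.3,"dx":-0.015,"dy":-0.005,"dz":-0.012,"hand":-1},{"wx":4.3,"wy":-32.8,"wz":7.9,"dx":-0.017,"dy":-0.005,"dz":-0.012,"hand":-1},{"wx":5,"wy":-38.6,"wz":9.3,"dx":-0.0187,"dy":-0.0053,"dz":-0.012,"hand":-1},{"wx":5.9,"wy":-45.3,"wz":10.9,"dx":-0.017,"dy":-0.0045,"dz":-0.01,"hand":-1},{"wx":6.8,"wy":-52,"wz":12.5,"dx":-0.0145,"dy":-0.0035,"dz":-0.007,"hand":-1},{"wx":7.5,"wy":-57.9,"wz":13.9,"dx":-0.0117,"dy":-0.0026,"dz":-0.0046,"hand":-1},{"wx":8.1,"wy":-62.7,"wz":15.1,"dx":-0.008,"dy":-0.001,"dz":-0.001,"hand":-1},{"wx":8.8,"wy":-67.5,"wz":16.2,"dx":-0.004,"dy":0,"dz":0.0025,"hand":-1},{"wx":9.4,"wy":-72.4,"wz":17.4,"dx":0,"dy":0.0015,"dz":0.0066,"hand":-1},{"wx":10,"wy":-77.2,"wz":18.5,"dx":0.004,"dy":0.003,"dz":0.012,"hand":-1},{"wx":10.6,"wy":-82,"wz":19.7,"dx":0.009,"dy":0.005,"dz":0.017,"hand":-1},{"wx":11.3,"wy":-86.8,"wz":20.8,"dx":0.0137,"dy":0.0072,"dz":0.0226,"hand":-1},{"wx":11.8,"wy":-90.7,"wz":21.8,"dx":0.019,"dy":0.009,"dz":0.0275,"hand":-1},{"wx":12.3,"wy":-94.5,"wz":22.7,"dx":0.024,"dy":0.011,"dz":0.032,"hand":-1},{"wx":12.8,"wy":-98.4,"wz":23.6,"dx":0.029,"dy":0.0125,"dz":0.037,"hand":-1},{"wx":13.1,"wy":-101.3,"wz":24.3,"dx":0.033,"dy":0.014,"dz":0.0407,"hand":-1},{"wx":13.1,"wy":-101.3,"wz":24.3,"dx":0.033,"dy":0.014,"dz":0.0407,"hand":-1}]'
python3 st.py
cat > p4.py <<'E'
from rel import *
import p3
P,T,o=p3.poset(60,130,15,BOWL-.015*p3.dirv+[0,0,.08]); print("---");rel(P,T)
E
sed -i 's/^M=Rz(YAW0); np.save.*$//' p3.py; python3 p4.py | sed -n '/---/,$p'
```

```text
time: 6.88
tool_pos: [0.4844, 0.0429, 0.1878]
tool_rot: [0.066, 0.789, 0.476, -0.383]
contact_force: [-0.9, -0.4, -1.9]
gripper_width: 0.12
6.88 q [0.1543, 0.2353, 1.6318, -0.4226, 1.9564, 0.6203] p [0.4844, 0.0429, 0.1878] r [0.0664, 0.7893, 0.4756, -0.3826] F [-0.9, -0.4, -1.9] g 0.12
---
target [0.5084 0.0822 0.1918] | d(m) [0.0309, -0.003, -0.0342] w(deg) [3.02, -24.07, 6.05] n>= 4
```

```bash
python3 -m pendant '[{"wx":0.5,"wy":-4,"wz":1,"dx":0.005,"dy":-0.0005,"dz":-0.0057,"hand":-1},{"wx":1,"wy":-8,"wz":2,"dx":0.01,"dy":-0.001,"dz":-0.0114,"hand":-1},{"wx":1.5,"wy":-12,"wz":3,"dx":0.0155,"dy":-0.0015,"dz":-0.017,"hand":-1},{"wx":2,"wy":-16,"wz":4,"dx":0.0205,"dy":-0.002,"dz":-0.0228,"hand":-1},{"wx":2.5,"wy":-20,"wz":5,"dx":0.0257,"dy":-0.0025,"dz":-0.0285,"hand":-1},{"wx":3,"wy":-24,"wz":6,"dx":0.031,"dy":-0.003,"dz":-0.034,"hand":-1},{"wx":3,"wy":-24,"wz":6,"dx":0.031,"dy":-0.003,"dz":-0.034,"hand":-1},{"wx":3,"wy":-24,"wz":6,"dx":0.031,"dy":-0.003,"dz":-0.034,"hand":-1},{"wx":3,"wy":-24,"wz":6,"dx":0.031,"dy":-0.003,"dz":-0.034,"hand":-1},{"wx":3,"wy":-24,"wz":6,"dx":0.031,"dy":-0.003,"dz":-0.034,"hand":-1}]'
python3 st.py
python3 - <<'E'
from h import *
im,d=cams.grab_frame("scene"); im2,d2=cams.grab_frame("top")
for n in("scene","top"): print(n,[(round(r["score"],2),np.round(r["position"],3).tolist()) for r in finder.look_for(n,"nut0")])
c=np.hstack([cv2.resize(im[180:340,250:450],(500,400)),cv2.resize(im2[200:340,230:345],(300,400))])
cv2.imwrite("pics/pour.png",np.clip(c*1.5,0,255).astype(np.uint8)[:,:,::-1])
E
```

```text
time: 7.72
tool_pos: [0.508, 0.0805, 0.1948]
tool_rot: [0.164, 0.72, 0.399, -0.544]
contact_force: [-0.3, -0.3, -2.8]
gripper_width: 0.122
7.72 q [0.2694, 0.5072, 1.4473, -0.6423, 2.2351, 0.7209] p [0.508, 0.0805, 0.1948] r [0.1636, 0.7196, 0.3988, -0.5444] F [-0.3, -0.3, -2.8] g 0.122
scene [(0.62, [0.499, 0.123, 0.025]), (0.6, [0.501, 0.091, 0.022]), (0.57, [0.529, 0.123, 0.028]), (0.54, [0.5, 0.105, 0.024]), (0.5, [0.522, 0.09, 0.02]), (0.47, [0.52, 0.114, 0.024]), (0.45, [0.482, 0.092, 0.021]), (0.36, [0.497, 0.076, 0.02])]
top []
```

View pics/pour.png

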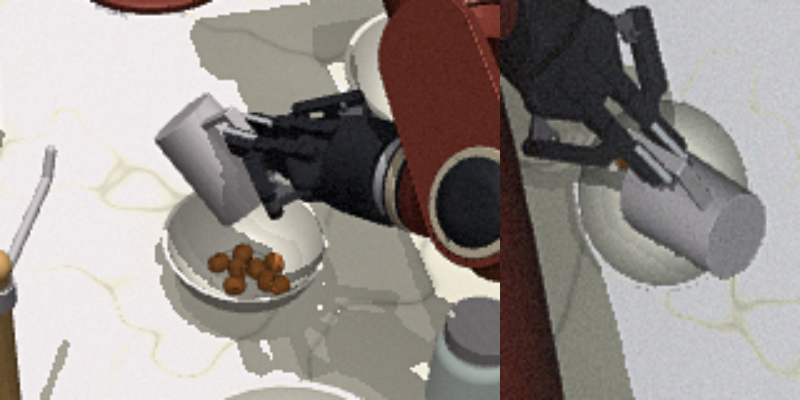

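All eight nuts show in the bowl at crop (215–290, 250–290), and the network found 8 separate nuts at z≈0.02. Now I'll plan the move to the hook.

```bash
cat > p5.py <<'E'
from rel import *
from h import cloud
G=np.load("G.npy"); TG=R.from_quat(G[3:])
pts=[]
for n in("scene","top"):
    X=cloud(n,np.load(f"{n}0.npz")["d"]).reshape(-1,3); m=(abs(X[:,0]-.645)<.045)&(abs(X[:,1]+.075)<.03)&(X[:,2]>.215)&(X[:,2]<.245); Y=X[m]
    f=np.polyfit(Y[:,0],Y[:,1],1); print(n,len(Y),"slope",f[0].round(3),"y(.645)",np.polyval(f,.645).round(4),"ztop",np.percentile(Y[:,2],[50,80]).round(4)); pts.append(Y)
Y=np.vstack(pts); f=np.polyfit(Y[:,0],Y[:,1],1); yaw=np.degrees(np.arctan(f[0])); print("rod yaw",yaw)
E
python3 p5.py
cat > p6.py <<'E'
from rel import *
G=np.load("G.npy"); TG=R.from_quat(G[3:])
YH=-13.7; ST=np.array([.711,-.0905,0]); 
def hp(x,z,L=62,y=-.053,zz=.057,yaw=YH,lat=0): # stand-frame x of handle plane, rod centre height z at mug point (0,y,zz)
    M=Rz(yaw)*Rx(-L); w=ST+Rz(YH).apply([x,lat,0])+[0,0,z]; o=w-M.apply([0,y,zz]); return o+M.apply(G[:3]),M*TG
E
cat > p7.py <<'E'
from p6 import *
a,A,q=cur(); p1=a+[0,0,.07]; pm,Tm=hp(-.19,.30)
print("lift",A.inv().apply([0,0,.07]).round(4)); 
print("mid rel to now",A.inv().apply(pm-a).round(4),np.degrees((A.inv()*Tm).as_rotvec()).round(1),pm.round(3))
w=(A.inv()*Tm).as_rotvec(); tip=ST+Rz(YH).apply([-.127,0,.247])
th=np.linspace(0,2*np.pi,24); S=np.array([[.034*np.cos(t),.034*np.sin(t),z] for t in th for z in(0,.03,.06,.095)])
for fr in np.linspace(0,1,9):
    p=p1+fr*(pm-p1);T=A*R.from_rotvec(w*fr); q,c=ik(p,T,k,[q]); M=T*TG.inv(); o=p-M.apply(G[:3]); W=o+M.apply(S)
    print(q.round(2),"%.0e"%c,"mug zmin",W[:,2].min().round(3),"tipdist",np.linalg.norm(W-tip,axis=1).min().round(3),"tcp",p.round(3))
for x,z in((-.17,.25),(-.135,.243),(-.115,.225),(-.08,.225)):
    p,T=hp(x,z); q,c=ik(p,T,k,[q]); print(x,q.round(2),"%.0e"%c,p.round(3),T.apply([0,0,1]).round(2))
E
python3 p7.py
```

```text
scene 160 slope -0.225 y(.645) -0.0735 ztop [0.2272 0.2284]
top 212 slope -0.236 y(.645) -0.0762 ztop [0.2279 0.2296]
rod yaw -13.108843512742562
lift [-0.064  -0.0139 -0.0247]
mid rel to now [-0.1489  0.086   0.0586] [-25.3  64.6 -16.2] [ 0.521 -0.071  0.293]
[ 0.27  0.43  1.42 -0.7   2.31  0.64] 3e-21 mug zmin 0.153 tipdist 0.124 tcp [0.508 0.081 0.265]
[ 0.24  0.34  1.47 -0.64  2.21  0.6 ] 4e-30 mug zmin 0.157 tipdist 0.11 tcp [0.509 0.062 0.268]
[ 0.2   0.25  1.51 -0.58  2.1   0.55] 1e-30 mug zmin 0.162 tipdist 0.097 tcp [0.511 0.043 0.272]
[ 0.15  0.15  1.56 -0.52  1.99  0.49] 4e-30 mug zmin 0.171 tipdist 0.084 tcp [0.513 0.024 0.275]
[ 0.09  0.06  1.61 -0.45  1.89  0.42] 2e-29 mug zmin 0.181 tipdist 0.073 tcp [0.514 0.005 0.279]
[ 0.01 -0.02  1.65 -0.36  1.8   0.33] 1e-28 mug zmin 0.188 tipdist 0.063 tcp [ 0.516 -0.014  0.282]
[-0.07 -0.1   1.69 -0.26  1.71  0.22] 2e-27 mug zmin 0.189 tipdist 0.051 tcp [ 0.518 -0.033  0.286]
[-0.17 -0.16  1.73 -0.14  1.65  0.1 ] 7e-27 mug zmin 0.192 tipdist 0.039 tcp [ 0.519 -0.052  0.289]
[-0.28 -0.21  1.76 -0.    1.6  -0.04] 2e-28 mug zmin 0.196 tipdist 0.03 tcp [ 0.521 -0.071  0.293]
-0.17 [-0.27 -0.14  1.78 -0.    1.5  -0.04] 2e-18 [ 0.541 -0.076  0.243] [-0. -0. -1.]
-0.135 [-0.27 -0.05  1.71 -0.    1.49 -0.04] 1e-30 [ 0.575 -0.084  0.236] [-0. -0. -1.]
-0.115 [-0.27  0.01  1.68 -0.    1.46 -0.03] 9e-19 [ 0.594 -0.089  0.218] [-0. -0. -1.]
-0.08 [-0.27  0.09  1.6  -0.    1.46 -0.03] 3e-30 [ 0.628 -0.097  0.218] [-0. -0. -1.]
```

```bash
python3 -m pendant '[{"wx":0,"wy":0,"wz":0,"dx":-0.02,"dy":-0.004,"dz":-0.008,"hand":-1},{"wx":0,"wy":0,"wz":0,"dx":-0.045,"dy":-0.01,"dz":-0.017,"hand":-1},{"wx":0,"wy":0,"wz":0,"dx":-0.064,"dy":-0.014,"dz":-0.025,"hand":-1},{"wx":-2,"wy":5,"wz":-1.2,"dx":-0.071,"dy":-0.006,"dz":-0.018,"hand":-1},{"wx":-4.2,"wy":10.8,"wz":-2.7,"dx":-0.078,"dy":0.003,"dz":-0.011,"hand":-1},{"wx":-6.3,"wy":16.1,"wz":-4,"dx":-0.085,"dy":0.011,"dz":-0.004,"hand":-1},{"wx":-8.4,"wy":21.5,"wz":-5.4,"dx":-0.092,"dy":0.019,"dz":0.003,"hand":-1},{"wx":-10.5,"wy":26.9,"wz":-6.7,"dx":-0.099,"dy":0.028,"dz":0.01,"hand":-1},{"wx":-12.6,"wy":32.3,"wz":-8.1,"dx":-0.106,"dy":0.036,"dz":0.017,"hand":-1},{"wx":-14.7,"wy":37.7,"wz":-9.4,"dx":-0.113,"dy":0.044,"dz":0.024,"hand":-1},{"wx":-16.8,"wy":43,"wz":-10.8,"dx":-0.121,"dy":0.053,"dz":0.031,"hand":-1},{"wx":-19,"wy":48.4,"wz":-12.1,"dx":-0.128,"dy":0.061,"dz":0.038,"hand":-1},{"wx":-21,"wy":53.8,"wz":-13.5,"dx":-0.135,"dy":0.069,"dz":0.045,"hand":-1},{"wx":-23.2,"wy":59.2,"wz":-14.8,"dx":-0.142,"dy":0.078,"dz":0.052,"hand":-1},{"wx":-24.6,"wy":62.6,"wz":-15.7,"dx":-0.146,"dy":0.083,"dz":0.056,"hand":-1},{"wx":-25.3,"wy":64.6,"wz":-16.2,"dx":-0.149,"dy":0.086,"dz":0.0586,"hand":-1},{"wx":-25.3,"wy":64.6,"wz":-16.2,"dx":-0.149,"dy":0.086,"dz":0.0586,"hand":-1},{"wx":-25.3,"wy":64.6,"wz":-16.2,"dx":-0.149,"dy":0.086,"dz":0.0586,"hand":-1}]'
python3 st.py
cat > p8.py <<'E'
from h import *
from p6 import *
import sys
a,A,q=cur(); M=A*TG.inv(); o=a-M.apply(G[:3])
print("mug o",o.round(4),"lean",np.degrees(np.arccos(M.apply([0,0,1])[2])).round(1))
im,d=cams.grab_frame("scene"); im2,d2=cams.grab_frame("top"); np.savez("pre.npz",s=im,sd=d,t=im2,td=d2)
# overlay predicted handle outline (outer) and hook axis
out=[]
H=np.array([[0,-.077,.012],[0,-.077,.078],[0,-.034,.078],[0,-.071,.072],[0,-.034,.072],[0,-.034,.012]])
hook=ST+Rz(YH).apply([[-.009,0,.225],[-.115,0,.225],[-.127,0,.243]])
for n,I,w in(("scene",im,(170,110,370,260)),("top",im2,(320,160,480,280))):
    I=np.clip(I*1.5,0,255).astype(np.uint8)[:,:,::-1]; u0,v0,u1,v1=w; s=400/(u1-u0); C=cv2.resize(I[v0:v1,u0:u1],None,fx=s,fy=s,interpolation=cv2.INTER_CUBIC)
    for pp,col in((o+M.apply(H[[5,0,1,2]]),(0,255,0)),(hook,(0,0,255)),(o+M.apply([[.035*np.cos(t),.035*np.sin(t),.095] for t in np.linspace(0,6.3,30)]),(255,0,0))):
        u,v=proj(n,pp); cv2.polylines(C,[np.round(np.c_[(u-u0)*s,(v-v0)*s]).astype(int)],False,col,1)
    out.append(C)
h=max(c.shape[0] for c in out); cv2.imwrite(sys.argv[1],np.hstack([np.vstack([c,np.zeros((h-c.shape[0],400,3),np.uint8)]) for c in out]))
for x,z in((-.15,.246),(-.127,.243),(-.115,.225),(-.08,.225)): print(x,z,end=" "); rel(*hp(x,z))
E
python3 p8.py pics/hpre.png
```

```text
time: 9.42
tool_pos: [0.5205, -0.0715, 0.2938]
tool_rot: [-0.0, 0.786, 0.619, -0.004]
contact_force: [0.0, 1.0, -1.7]
gripper_width: 0.121
9.42 q [-0.2751, -0.2136, 1.7609, -0.0057, 1.5988, -0.0385] p [0.5205, -0.0715, 0.2938] r [-0.0002, 0.7857, 0.6186, -0.0037] F [0.0, 1.0, -1.7] g 0.121
mug o [ 0.5196 -0.0706  0.2273] lean 62.2
-0.15 0.246 target [ 0.56   -0.0807  0.239 ] | d(m) [-0.0008, 0.0407, 0.0537] w(deg) [-0.13, 0.12, 0.08] n>= 2
-0.127 0.243 target [ 0.5823 -0.0862  0.236 ] | d(m) [-0.0009, 0.0637, 0.0565] w(deg) [-0.13, 0.12, 0.08] n>= 3
-0.115 0.225 target [ 0.594 -0.089  0.218] | d(m) [-0.0008, 0.0758, 0.0745] w(deg) [-0.13, 0.12, 0.08] n>= 3
-0.08 0.225 target [ 0.628  -0.0973  0.218 ] | d(m) [-0.001, 0.1108, 0.0743] w(deg) [-0.13, 0.12, 0.08] n>= 4
```

View pics/hpre.png

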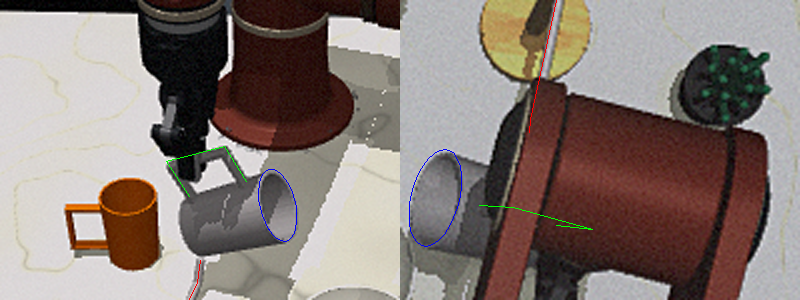

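The overlay agrees with the picture to about 1–2 px: predicted handle at (165–245, 148–195), rim at (277,205), hook end at (198,265). The mug sits correctly in the hand. Now I'll thread the handle over the tip.

```bash
python3 -m pendant '[{"wx":0,"wy":0,"wz":0,"dx":0,"dy":0.005,"dz":0.015,"hand":-1},{"wx":0,"wy":0,"wz":0,"dx":-0.001,"dy":0.012,"dz":0.035,"hand":-1},{"wx":0,"wy":0,"wz":0,"dx":-0.001,"dy":0.02,"dz":0.049,"hand":-1},{"wx":0,"wy":0,"wz":0,"dx":-0.001,"dy":0.028,"dz":0.053,"hand":-1},{"wx":0,"wy":0,"wz":0,"dx":-0.001,"dy":0.037,"dz":0.054,"hand":-1},{"wx":0,"wy":0,"wz":0,"dx":-0.001,"dy":0.046,"dz":0.054,"hand":-1},{"wx":0,"wy":0,"wz":0,"dx":-0.001,"dy":0.055,"dz":0.055,"hand":-1},{"wx":0,"wy":0,"wz":0,"dx":-0.001,"dy":0.064,"dz":0.0565,"hand":-1},{"wx":0,"wy":0,"wz":0,"dx":-0.001,"dy":0.064,"dz":0.0565,"hand":-1},{"wx":0,"wy":0,"wz":0,"dx":-0.001,"dy":0.064,"dz":0.0565,"hand":-1}]'
python3 st.py; python3 p8.py pics/hin.png
```

```text
time: 10.35
tool_pos: [0.5835, -0.0871, 0.236]
tool_rot: [-0.001, 0.785, 0.619, -0.003]
contact_force: [0.2, -0.1, -2.4]
gripper_width: 0.126
10.35 q [-0.2723, -0.029, 1.6875, -0.0042, 1.4882, -0.0362] p [0.5835, -0.0871, 0.236] r [-0.0008, 0.7853, 0.6191, -0.0032] F [0.2, -0.1, -2.4] g 0.126
mug o [ 0.5826 -0.0861  0.1694] lean 62.1
-0.15 0.246 target [ 0.56   -0.0807  0.239 ] | d(m) [0.0006, -0.0237, -0.003] w(deg) [-0.11, 0.06, 0.02] n>= 1
-0.127 0.243 target [ 0.5823 -0.0862  0.236 ] | d(m) [0.0006, -0.0007, -0.0002] w(deg) [-0.11, 0.06, 0.02] n>= 1
-0.115 0.225 target [ 0.594 -0.089  0.218] | d(m) [0.0006, 0.0114, 0.0178] w(deg) [-0.11, 0.06, 0.02] n>= 1
-0.08 0.225 target [ 0.628  -0.0973  0.218 ] | d(m) [0.0005, 0.0464, 0.0176] w(deg) [-0.11, 0.06, 0.02] n>= 2
```

View pics/hin.png

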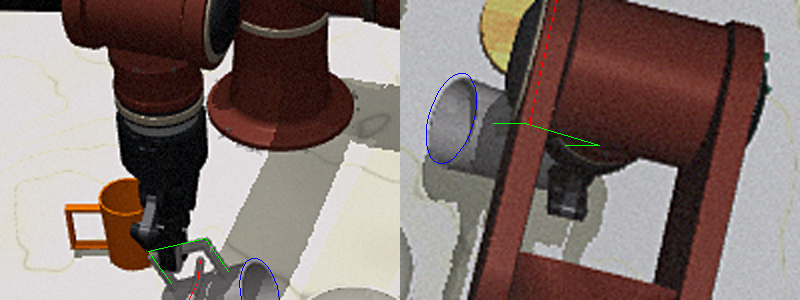

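```bash
python3 -m pendant '[{"wx":0,"wy":0,"wz":0,"dx":0.0006,"dy":0.004,"dz":0.005,"hand":-1},{"wx":0,"wy":0,"wz":0,"dx":0.0006,"dy":0.008,"dz":0.012,"hand":-1},{"wx":0,"wy":0,"wz":0,"dx":0.0006,"dy":0.012,"dz":0.0175,"hand":-1},{"wx":0,"wy":0,"wz":0,"dx":0.0006,"dy":0.02,"dz":0.0176,"hand":-1},{"wx":0,"wy":0,"wz":0,"dx":0.0006,"dy":0.029,"dz":0.0176,"hand":-1},{"wx":0,"wy":0,"wz":0,"dx":0.0006,"dy":0.038,"dz":0.0176,"hand":-1},{"wx":0,"wy":0,"wz":0,"dx":0.0006,"dy":0.0464,"dz":0.0176,"hand":-1},{"wx":0,"wy":0,"wz":0,"dx":0.0006,"dy":0.0464,"dz":0.0176,"hand":-1},{"wx":0,"wy":0,"wz":0,"dx":0.0006,"dy":0.0464,"dz":0.0176,"hand":-1}]'
python3 st.py; python3 -c "
from p6 import *
rel(*hp(-.08,.225)); rel(*hp(-.08,.225,y=-.066,zz=.067)); rel(*hp(-.08,.225,y=-.067,zz=.068))"
```

```text
time: 11.2
tool_pos: [0.6287, -0.0973, 0.2179]
tool_rot: [-0.001, 0.785, 0.619, -0.003]
contact_force: [0.2, 0.2, -0.5]
gripper_width: 0.123
11.2 q [-0.2687, 0.0906, 1.5956, -0.0041, 1.4605, -0.0326] p [0.6287, -0.0973, 0.2179] r [-0.0009, 0.7853, 0.6191, -0.0032] F [0.2, 0.2, -0.5] g 0.123
target [ 0.628  -0.0973  0.218 ] | d(m) [-0.0001, -0.0007, -0.0001] w(deg) [-0.11, 0.06, 0.02] n>= 1
target [ 0.6274 -0.1     0.2018] | d(m) [-0.0028, -0.0006, 0.0161] w(deg) [-0.11, 0.06, 0.02] n>= 1
target [ 0.6273 -0.1004  0.2005] | d(m) [-0.0032, -0.0006, 0.0174] w(deg) [-0.11, 0.06, 0.02] n>= 1
```

```bash
python3 -m pendant '[{"wx":0,"wy":0,"wz":0,"dx":-0.001,"dy":0,"dz":0.004,"hand":-1},{"wx":0,"wy":0,"wz":0,"dx":-0.002,"dy":0,"dz":0.009,"hand":-1},{"wx":0,"wy":0,"wz":0,"dx":-0.0025,"dy":0,"dz":0.0125,"hand":-1},{"wx":0,"wy":0,"wz":0,"dx":-0.0025,"dy":0,"dz":0.0125,"hand":-1},{"wx":0,"wy":0,"wz":0,"dx":-0.0025,"dy":0,"dz":0.0125,"hand":-1},{"wx":0,"wy":0,"wz":0,"dx":-0.0025,"dy":0,"dz":0.0125,"hand":-1}]'; python3 st.py
python3 -m pendant '[{"wx":0,"wy":0,"wz":0,"dx":-0.0003,"dy":0,"dz":0.002,"hand":-1},{"wx":0,"wy":0,"wz":0,"dx":-0.0005,"dy":0,"dz":0.004,"hand":-1},{"wx":0,"wy":0,"wz":0,"dx":-0.0005,"dy":0,"dz":0.004,"hand":-1},{"wx":0,"wy":0,"wz":0,"dx":-0.0005,"dy":0,"dz":0.004,"hand":-1},{"wx":0,"wy":0,"wz":0,"dx":-0.0005,"dy":0,"dz":0.004,"hand":-1}]'; python3 st.py
```

```text
time: 11.7
tool_pos: [0.6273, -0.0996, 0.2053]
tool_rot: [-0.001, 0.785, 0.619, -0.003]
contact_force: [0.6, -0.3, -1.6]
gripper_width: 0.119
11.7 q [-0.2728, 0.0966, 1.6105, -0.0041, 1.4396, -0.0365] p [0.6273, -0.0996, 0.2053] r [-0.0009, 0.7853, 0.6191, -0.0031] F [0.6, -0.3, -1.6] g 0.119
time: 12.12
tool_pos: [0.6274, -0.1003, 0.2015]
tool_rot: [-0.001, 0.785, 0.619, -0.003]
contact_force: [0.3, -0.5, -1.6]
gripper_width: 0.121
12.12 q [-0.2737, 0.0994, 1.6138, -0.0043, 1.4329, -0.0373] p [0.6274, -0.1003, 0.2015] r [-0.0006, 0.7854, 0.619, -0.0031] F [0.3, -0.5, -1.6] g 0.121
```

```bash
python3 -m pendant '[{"wx":0,"wy":0,"wz":0,"dx":0,"dy":0,"dz":0.001,"hand":-1},{"wx":0,"wy":0,"wz":0,"dx":0,"dy":0,"dz":0.001,"hand":-1},{"wx":0,"wy":0,"wz":0,"dx":0,"dy":0,"dz":0.001,"hand":-1}]'|sed -n 2,4p; python3 -m pendant '[{"wx":0,"wy":0,"wz":0,"dx":0,"dy":0,"dz":0.001,"hand":-1},{"wx":0,"wy":0,"wz":0,"dx":0,"dy":0,"dz":0.001,"hand":-1},{"wx":0,"wy":0,"wz":0,"dx":0,"dy":0,"dz":0.001,"hand":-1}]'|sed -n 2,4p;  python3 p8.py pics/seat.png
```

```text
tool_pos: [0.6276, -0.1003, 0.2012]
tool_rot: [-0.0, 0.785, 0.619, -0.003]
contact_force: [-2.2, -0.8, 2.5]
tool_pos: [0.6277, -0.1002, 0.2009]
tool_rot: [-0.0, 0.785, 0.619, -0.003]
contact_force: [-3.5, -0.2, 6.3]
mug o [ 0.6269 -0.0992  0.1343] lean 62.1
-0.15 0.246 target [ 0.56   -0.0807  0.239 ] | d(m) [0.003, -0.0705, -0.0378] w(deg) [-0.02, 0.06, 0.03] n>= 2
-0.127 0.243 target [ 0.5823 -0.0862  0.236 ] | d(m) [0.0029, -0.0475, -0.0349] w(deg) [-0.02, 0.06, 0.03] n>= 2
-0.115 0.225 target [ 0.594 -0.089  0.218] | d(m) [0.003, -0.0354, -0.017] w(deg) [-0.02, 0.06, 0.03] n>= 1
-0.08 0.225 target [ 0.628  -0.0973  0.218 ] | d(m) [0.0028, -0.0004, -0.0171] w(deg) [-0.02, 0.06, 0.03] n>= 1
```

View pics/seat.png

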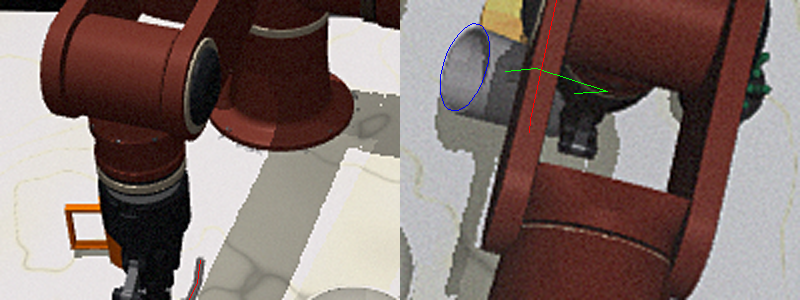

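It touches at the predicted depth: the force has gone from -1.6 to +6 N, so the handle is seated on the rod. I'll ease up 1 mm, open and retract straight up.

```bash
python3 -m pendant '[{"wx":0,"wy":0,"wz":0,"dx":0,"dy":0,"dz":-0.0015,"hand":-1},{"wx":0,"wy":0,"wz":0,"dx":0,"dy":0,"dz":-0.0015,"hand":-1},{"wx":0,"wy":0,"wz":0,"dx":0,"dy":0,"dz":-0.0015,"hand":-0.6},{"wx":0,"wy":0,"wz":0,"dx":0,"dy":0,"dz":-0.0015,"hand":-0.4},{"wx":0,"wy":0,"wz":0,"dx":0,"dy":0,"dz":-0.0015,"hand":-0.2},{"wx":0,"wy":0,"wz":0,"dx":0,"dy":0,"dz":-0.0015,"hand":-0.1},{"wx":0,"wy":0,"wz":0,"dx":0,"dy":0,"dz":-0.0015,"hand":-0.1},{"wx":0,"wy":0,"wz":0,"dx":0,"dy":0,"dz":-0.0015,"hand":-0.1},{"wx":0,"wy":0,"wz":0,"dx":0,"dy":0,"dz":-0.0015,"hand":-0.1},{"wx":0,"wy":0,"wz":0,"dx":0,"dy":0,"dz":-0.0015,"hand":-0.1},{"wx":0,"wy":0,"wz":0,"dx":0,"dy":0,"dz":-0.0015,"hand":-0.1}]'
python3 -m pendant '[{"wx":0,"wy":0,"wz":0,"dx":0,"dy":0,"dz":-0.01,"hand":-0.1},{"wx":0,"wy":0,"wz":0,"dx":0,"dy":0,"dz":-0.025,"hand":-0.1},{"wx":0,"wy":0,"wz":0,"dx":0,"dy":0,"dz":-0.045,"hand":-0.1},{"wx":0,"wy":0,"wz":0,"dx":0,"dy":0,"dz":-0.07,"hand":-0.1},{"wx":0,"wy":0,"wz":0,"dx":0,"dy":0,"dz":-0.1,"hand":-0.1},{"wx":0,"wy":0,"wz":0,"dx":0,"dy":0,"dz":-0.13,"hand":-0.1},{"wx":0,"wy":0,"wz":0,"dx":0,"dy":0,"dz":-0.15,"hand":-0.1},{"wx":0,"wy":0,"wz":0,"dx":0,"dy":0,"dz":-0.15,"hand":-0.1},{"wx":0,"wy":0,"wz":0,"dx":0,"dy":0,"dz":-0.15,"hand":-0.1},{"wx":0,"wy":0,"wz":0,"dx":0,"dy":0,"dz":-0.15,"hand":-0.1}]'
python3 st.py
python3 - <<'E'
from h import *
im,d=cams.grab_frame("scene"); im2,d2=cams.grab_frame("top")
for n in("scene","top"): print(n,[(t,[(round(r["score"],2),np.round(r["position"],3).tolist()) for r in finder.look_for(n,t)]) for t in("mug","bowl","mill","jar","plant")])
print(sum(r["score"]>.3 for r in finder.look_for("scene","nut0")))
c=np.hstack([cv2.resize(im[180:420,150:470],(533,400)),cv2.resize(im2[120:320,330:465],(267,400))])
cv2.imwrite("pics/hung.png",np.clip(c*1.5,0,255).astype(np.uint8)[:,:,::-1])
E
```

```text
time: 13.63
tool_pos: [0.6273, -0.1002, 0.2008]
tool_rot: [-0.001, 0.785, 0.619, -0.003]
contact_force: [0.2, 0.5, -0.6]
gripper_width: 0.453
time: 14.47
tool_pos: [0.628, -0.0997, 0.3508]
tool_rot: [-0.001, 0.785, 0.619, -0.003]
contact_force: [0.3, 1.2, -1.0]
gripper_width: 0.448
14.47 q [-0.2726, 0.0391, 1.4308, -0.0041, 1.6767, -0.0374] p [0.628, -0.0997, 0.3508] r [-0.0008, 0.7853, 0.6191, -0.0031] F [0.3, 1.2, -1.0] g 0.448
scene [('mug', [(0.83, [0.345, -0.183, 0.058]), (0.7, [0.644, -0.055, 0.178])]), ('bowl', [(0.93, [0.754, 0.13, 0.036]), (0.92, [0.251, 0.316, 0.041]), (0.76, [0.469, 0.098, 0.031])]), ('mill', [(0.77, [0.485, 0.327, 0.063])]), ('jar', [(0.89, [0.65, 0.275, 0.076])]), ('plant', [(0.66, [0.659, -0.243, 0.062])])]
top [('mug', [(0.82, [0.32, -0.226, 0.077]), (0.6, [0.638, -0.04, 0.18])]), ('bowl', [(0.96, [0.495, 0.1, 0.031]), (0.69, [0.788, 0.13, 0.032]), (0.65, [0.277, 0.307, 0.036])]), ('mill', [(0.91, [0.47, 0.322, 0.1]), (0.18, [0.519, 0.092, 0.018])]), ('jar', [(0.87, [0.618, 0.27, 0.103])]), ('plant', [(0.65, [0.509, 0.117, 0.024]), (0.59, [0.648, -0.234, 0.056])])]
6
```

View pics/hung.png

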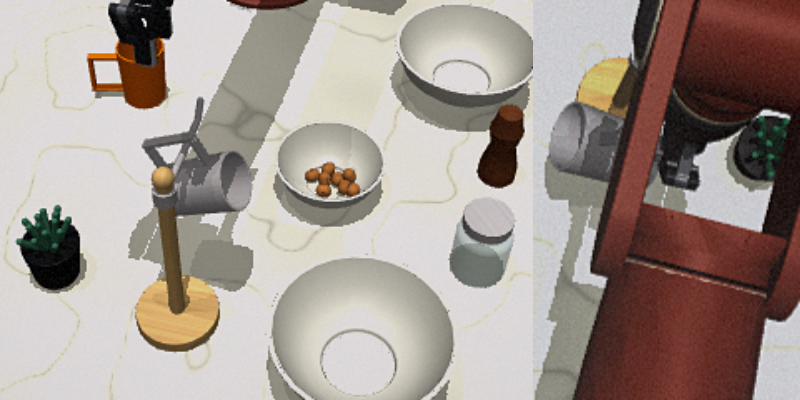

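The mug hangs on the hook at crop (200,180), and the nuts are in the bowl at (335,180). The bystanders have not moved. I'll wait 1.7 s, check that it is at rest, and look at the nuts and mug enlarged.

```bash
python3 -m pendant '[{"wx":0,"wy":0,"wz":0,"dx":0,"dy":0,"dz":-0.02,"hand":-0.1},{"wx":0,"wy":0,"wz":0,"dx":0,"dy":0,"dz":-0.04,"hand":-0.1},{"wx":0,"wy":0,"wz":0,"dx":0,"dy":0,"dz":-0.04,"hand":-0.1},{"wx":0,"wy":0,"wz":0,"dx":0,"dy":0,"dz":-0.04,"hand":-0.1},{"wx":0,"wy":0,"wz":0,"dx":0,"dy":0,"dz":-0.04,"hand":-0.1},{"wx":0,"wy":0,"wz":0,"dx":0,"dy":0,"dz":-0.04,"hand":-0.1},{"wx":0,"wy":0,"wz":0,"dx":0,"dy":0,"dz":-0.04,"hand":-0.1},{"wx":0,"wy":0,"wz":0,"dx":0,"dy":0,"dz":-0.04,"hand":-0.1},{"wx":0,"wy":0,"wz":0,"dx":0,"dy":0,"dz":-0.04,"hand":-0.1},{"wx":0,"wy":0,"wz":0,"dx":0,"dy":0,"dz":-0.04,"hand":-0.1},{"wx":0,"wy":0,"wz":0,"dx":0,"dy":0,"dz":-0.04,"hand":-0.1},{"wx":0,"wy":0,"wz":0,"dx":0,"dy":0,"dz":-0.04,"hand":-0.1},{"wx":0,"wy":0,"wz":0,"dx":0,"dy":0,"dz":-0.04,"hand":-0.1},{"wx":0,"wy":0,"wz":0,"dx":0,"dy":0,"dz":-0.04,"hand":-0.1},{"wx":0,"wy":0,"wz":0,"dx":0,"dy":0,"dz":-0.04,"hand":-0.1},{"wx":0,"wy":0,"wz":0,"dx":0,"dy":0,"dz":-0.04,"hand":-0.1},{"wx":0,"wy":0,"wz":0,"dx":0,"dy":0,"dz":-0.04,"hand":-0.1},{"wx":0,"wy":0,"wz":0,"dx":0,"dy":0,"dz":-0.04,"hand":-0.1},{"wx":0,"wy":0,"wz":0,"dx":0,"dy":0,"dz":-0.04,"hand":-0.1},{"wx":0,"wy":0,"wz":0,"dx":0,"dy":0,"dz":-0.04,"hand":-0.1}]'|head -2
python3 - <<'E'
from h import *
F=[]
for i in range(10): im,d=cams.grab_frame("scene"); F.append(im[250:320,225:305].astype(float))
print("frame diffs vs last",[abs(f-F[-1]).mean().round(2) for f in F[:-1]])
a=cv2.resize(im[235:325,215:305],(400,400),interpolation=cv2.INTER_CUBIC); b=cv2.resize(im[245:315,310:390],(400,350),interpolation=cv2.INTER_CUBIC); b=np.vstack([b,np.zeros((50,400,3),np.uint8)])
cv2.imwrite("pics/fin.png",np.clip(np.hstack([a,b])*1.5,0,255).astype(np.uint8)[:,:,::-1])
E
```

```text
time: 16.78
tool_pos: [0.6284, -0.0996, 0.3908]
frame diffs vs last [np.float64(1.47), np.float64(1.45), np.float64(1.46), np.float64(1.46), np.float64(1.46), np.float64(1.47), np.float64(1.45), np.float64(1.47), np.float64(1.44)]
```

View pics/fin.png

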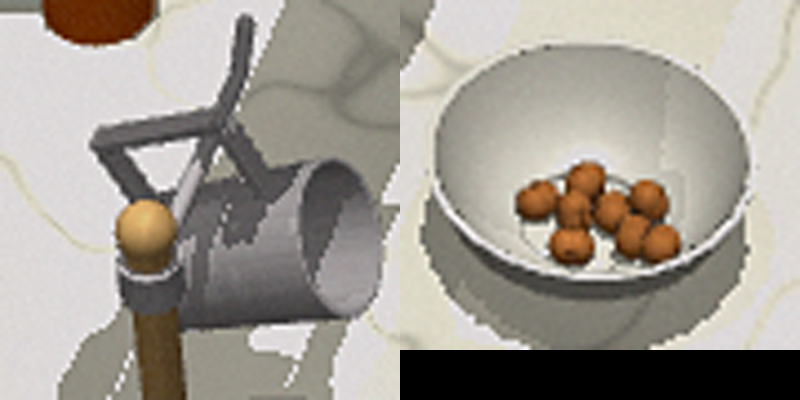

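Eight nuts are in the bowl, around (537–661, 180–244). The mug hangs with the rod in the handle's upper corner at (222,118). The frame differences stay level at image noise, so it is at rest.

```bash
python3 -c "
from plant import job
print(job.job_done())"
```

```text
the job is handed in; nothing more can be done
None
```

The job is handed in. I gripped the steel mug by its outer handle bar, poured the nuts into the smallest bowl and threaded the handle over the hook tip. I then seated the mug on the rod, let go and pulled the arm straight up clear, about 17 s into the 51 s.

**Last checks:**
- **Nuts:** all eight are visible in the bowl in the final enlarged picture. The network had also found 8 straight after the pour, but only 6 with a usable score at the end. I trust the picture, where I counted eight separate nuts.
- **Mug:** it hangs with the rod in the handle's upper corner. Ten frames showed only constant image noise, so it is at rest.
- **Gripper:** it ended about 14 cm above the hook, touching nothing.
- **Bowl, mill, jar and plant:** all are where they were, to within a few millimetres, about the finder's own error. The largest shift was about 8 mm for the plant in the top view, where the arm partly hid it.
- **Forces:** the highest contact force I read was about 7 N, while seating the handle.

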